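# Scan a small book at the bookshop till

### The arm

A 6-joint arm with a two-finger parallel gripper is mounted at the origin on the work surface. World frame = base frame: x ahead of the robot, y to its left, z up, the work surface at z = 0. Lengths are in mm, angles in rad, forces in N, time in s.
With the tool pointing down it reaches from about 350 to 775 mm from the base axis. Payload 7.3 kg.
Tool frame: the origin (TCP) lies at the very end of the fingers, on their centre line; the grasp point (between the pads) lies bot.grip_point_offset behind it (bot.grip_point_offset is the distance from the TCP to the grasp point, in mm); z points along the fingers, y is the line along which they close (so a half turn about z gives the same grasp; the last joint's range is limited). The gripper opens to 92 mm and grips with 3 to 60 N. Pads are 19 mm wide; open, the fingers measure 130 mm over their backs; the gripper's body (75 mm by 190 mm) begins 47 mm behind the grasp point.
Start: joints at [-1.347, 0.342, 1.524, -0, 1.275, -0.146], TCP at [189.773, -489.521, 226.741] pointing down, gripper open.
Joint ranges: [-2.53, 2.53], [-0.77, 2.02], [0.04, 2.7], [-1, 4.14], [0.28, 2.66], [-3.11, 3.11]. Speed limits (rad/s): [2.57, 2.57, 3.14, 3.14, 3.14, 3.14].

### API

Orientations are given as [roll, pitch, yaw] about the fixed x, y, z axes, in that order (R = Rz(yaw) Ry(pitch) Rx(roll)).
In Python, from plant import bot gives the robot as it stands. The module is installed in compiled form; this text tells all that it offers.
- The arm moves only by the tool carry_out, never from a script. Its argument "plan" is a list of rows, each an object of numbers: "tx", "ty", "tz": the shift along the world's x, y, z in mm; "rx", "ry", "rz": the turn, a rotation vector about the world's x, y, z in rad. A call has 1 to 12 rows; each row shifts and turns the commanded pose from where the row before left it; what a row does not reach is not made up. A row lasts 1/10 s, in which the tool goes at most 50 mm and 8.59 degrees, less where a joint would pass 70% of its speed; a pose out of reach is approached as far as the arm can. A call with a gripper value outside its range is refused whole. "gripper" is the closure, from 0 (fully open) to 1 (shut), set as the call begins (left out, the last holds). The fingers move at their own pace and stop on an object; the grip force is fixed at half the most. Time passes only in rows, so rows that do not move let the fingers close. It gives the time, the measured TCP pose, the force, the opening and the grip force at its end, in the units of the state.
- bot.get_obs(): the state, without advancing time (a new reading comes with each control period).
- bot.capture(name): name is "scene" or "top"; returns the picture (400x640x3 uint8, red, green, blue); there is no depth.
- bot.camera_model(name): a dict with "camera_matrix" (3x3 intrinsics, pixels), "R" (3x3) and "t" (3): a world point X has camera coordinates R X + t. Camera axes: x right, y down, z forward; pixel columns grow to the right and rows downward; lengths in mm; the calibration is good to about 2 mm. A picture is of the moment at which its call begins. camera_model takes no time and is no camera call.
- bot.close_job(): hands the job in; it is judged then, once.
The state is a dict: "time": time; "joint_positions": joint angles; "dq": joint speeds; "tau": joint torques, N m; "tool_pos": TCP position; "tcp_rot": TCP orientation; "contact_force": force on the tool from outside, world axes, zero at the start; "moment": the same for the moment, N m; "grip_width": finger opening in mm; "finger_force": force on a finger pad.
Only numpy, scipy, OpenCV 4.12 (cv2) and the standard library are available. Lean on these libraries where they do the work, as an engineer would, in place of code of your own. Each camera call takes 0.05 s, during which the arm holds its last target. There are 200 camera calls.

### The job

Take the small book off its sloped display stand and lay it flat in the scan nest, barcode face up and fully down between the corner rails, and let go of it. Then draw the hand scanner up out of its cradle, tip it nose-down by about 45 degrees and hold it in the air with its window about 12 cm from the barcode, aimed at the middle of the barcode. Finish while still holding it there, clear of everything, and leave the mug, the stapler and the large book where they are.

Things in the scene. Friction and masses are not known exactly. Their poses are not given: they have to be found in the camera images.
- stand: Fixed dark steel display stand. Origin: centre of the underside of its foot plate (110 x by 80 y by 6). Its ledge (100 by 48 wide) slopes 30 degrees, rising towards the stand's +x, so the book faces up and to -x, roughly to the robot. Ledge centre 55 above the origin; a lip 6 thick, 14 high holds the book's low end. The book's long sides overhang the ledge 7 each side, free for fingers. In mm.
- book: The small book, a closed rigid block in grey cloth, 92 (its x) by 62 (its y) by 28 mm (its z), about 0.15 kg, loose. Origin: centre of its underside; its z axis points out of the barcode face. At the start it lies on the stand's ledge, x axis up the slope (tilted 30 degrees), barcode face visible.
- barcode (a point): Centre of the barcode label (46 by 34 mm, white with black bars) on the book's barcode face, 28 mm along the book's z from its origin.
- nest: Fixed scan nest, aluminium plate with black rails. Origin: centre of its underside; base plate 124 (x) by 94 (y) by 6 mm. Rails 6 thick, 12 high on the plate enclose a pocket 98 (x) by 68 (y): 3 mm play each side of the book, either way round. They close both short ends; each long side has only short rails at the corners, with a gap of 70 mm in the middle for fingers.
- nest_floor (a point): Centre of the nest's pocket floor, 6 mm above its origin; axes as the nest's.
- cradle: Fixed grey plastic scanner cradle. Origin: centre of the underside of its base plate (120 by 90 by 10 mm). An upright socket, outside 52 (x) by 48 (y), open at the top 65 mm above the origin, floor 15.5 mm above it, takes the scanner's handle with 2.5 mm play each side. The handle sits 49.5 mm deep and must be drawn straight up.
- scanner: Grey hand scanner, about 0.18 kg, loose: upright handle 34 (x) by 30 (y) by 100 mm, on it a box head 84 (x -32 to 52) by 50 (y) by 42 (z 100 to 142). Origin: centre of the handle's foot; z up the handle; x out of the nose (dark window, longer overhang). Stands upright in the cradle, x along the cradle's x, nose roughly to the robot. Can be gripped from above across the head's 50 mm width.
- window (a point): Centre of the scanner's window on the nose: 52 mm along the scanner's x and 121 mm along its z from its origin; axes as the scanner's. The scanner looks along +x from here.
- head (a point): Middle of the scanner's head above the handle: 121 mm along the scanner's z from its origin; 21 mm below the head's top.
- foot (a point): Centre of the handle's lower end, the scanner's origin.
- hardback: Bystander: large red hardback lying flat, 200 (x) by 135 (y) by 30 mm, loose. Origin: centre of its underside.
- mug: Bystander: white mug, 80 mm across, 90 high, handle at its +y, loose. Origin: centre of its underside.
- stapler: Bystander: black desk stapler, 140 (x) by 32 (y) by 46 mm high, loose. Origin: centre of its underside.
Not all that is in view belongs to the job. What is shaped like the cradle but turquoise is not meant.

How it is judged:
By the outcome, as a careful person would: the job done as asked, in the order asked, and still so for the second after the job is handed in, while the arm keeps its last pose, push and grip.
It also fails if it takes over 58 s, if anything falls off the work surface, if the arm or the gripper's body presses on something with over 40 N, if the wrist force passes 120 N, or if a joint passes its speed limit or range.

## Working session

There is one attempt and no reset: what is moved stays moved. The work goes in short steps, Python scripts to look and compute and a tool call to move; the robot and the scene stay as the last step left them, time stands still between calls to the robot, and variables do not carry over. Pictures are saved under pics/ and viewed, at most 10 in all, crops included, and the job is handed in when it is done.

Besides the shell and the picture viewer there is one more tool, called after ">>>" as name([rows], argument=value, ...), one row to a line, values as JSON. carry_out: Moves the arm, as the interface text tells. Its arguments: {"type":"object","properties":{"plan":{"type":"array"},"gripper":{"type":"number"}},"required":["plan"]}

```bash
mkdir -p pics; python3 - <<'E'
from plant import bot
import cv2,numpy as np
for n in("scene","top"):
    im=bot.capture(n); cv2.imwrite(f"pics/{n}0.png",im[:,:,::-1])
    m=bot.camera_model(n); print(n,np.round(m["camera_matrix"],1).tolist(),np.round(-np.array(m["R"]).T@m["t"]).tolist(),np.round(m["R"],3).tolist())
print(bot.grip_point_offset,bot.get_obs())
E
```

```text
scene [[369.1, 0.0, 319.6], [0.0, 369.1, 203.5], [0.0, 0.0, 1.0]] [1081.0, -561.0, 967.0] [[0.685, 0.728, 0.003], [0.552, -0.516, -0.655], [-0.475, 0.45, -0.756]]
top [[403.5, 0.0, 318.3], [0.0, 403.5, 200.5], [0.0, 0.0, 1.0]] [444.0, -54.0, 1185.0] [[-0.005, -1.0, 0.008], [-0.995, 0.004, -0.099], [0.099, -0.009, -0.995]]
18.8 {'time': 0.1, 'joint_positions': array([-1.34698400e+00,  3.42648960e-01,  1.52489100e+00, -4.30070087e-07,
        1.27539769e+00, -1.45998893e-01]), 'dq': array([ 0.00036154, -0.00251049, -0.00256628,  0.00026325, -0.00029298,
       -0.0005533 ]), 'tau': array([ 2.83980822e-03, -4.32004237e+01, -2.44692582e+01,  7.18077784e-02,
        5.26098534e-02, -6.35492120e-05]), 'tool_pos': array([ 189.69869251, -489.15604431,  226.12722149]), 'tcp_rot': array([-3.14026190e+00, -1.95264797e-04,  3.69811214e-01]), 'contact_force': array([ 0.33768311,  0.2708295 , -0.78220228]), 'moment': array([-0.00787556, -0.00122409, -0.04250538]), 'finger_force': 0.0, 'grip_width': 92.0759238835255}
```

View pics/scene0.png

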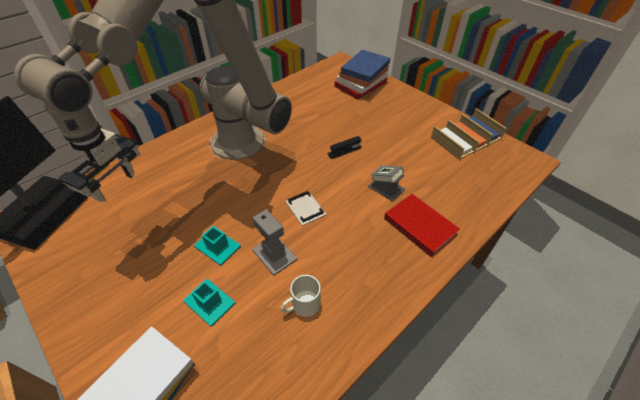

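View pics/top0.png

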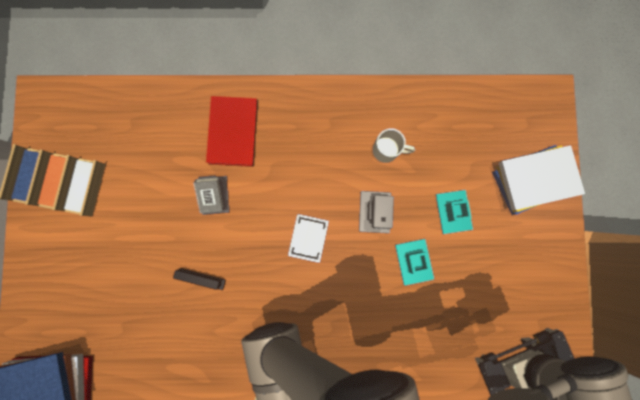

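The pictures show the book on its stand at top (209,195), the nest at (309,238), the scanner in its cradle at (378,212), the mug at (390,146) and the stapler at (199,278). Next I'll enlarge the job items.

```bash
python3 - <<'E'
import cv2,numpy as np
t=cv2.imread("pics/top0.png");s=cv2.imread("pics/scene0.png")
def c(im,u,v,h=25): return cv2.resize(im[v-h:v+h,u-h:u+h],(266,266),interpolation=cv2.INTER_NEAREST)
r=np.vstack([np.hstack([c(t,211,196),c(t,309,238,30),c(t,377,212)]),np.hstack([c(s,387,181),c(s,306,207),c(s,272,240,34)])])
cv2.imwrite("pics/crops.png",r)
E
```

```text
(no output)
```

View pics/crops.png

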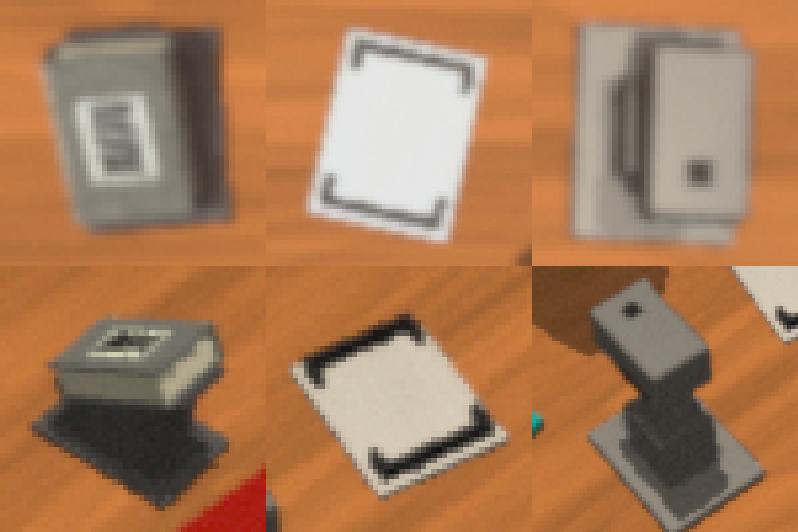

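```bash
cat > h.py <<'E'
import cv2,numpy as np
from scipy.ndimage import map_coordinates
from scipy.optimize import least_squares
from scipy.spatial.transform import Rotation as Ro
from plant import bot
CM={n:bot.camera_model(n) for n in("scene","top")}
def proj(n,X):
    m=CM[n]; p=(np.atleast_2d(X)@np.array(m["R"]).T+m["t"])@np.array(m["camera_matrix"]).T
    return p[:,:2]/p[:,2:]
def ray(n,uv,z):
    m=CM[n];R=np.array(m["R"]);c=-R.T@m["t"]
    d=np.c_[np.atleast_2d(uv),np.ones(len(np.atleast_2d(uv)))]@np.linalg.inv(m["camera_matrix"]).T@R
    return c+d*((z-c[2])/d[:,2])[:,None]
def quad(im,q,w=2.0):
    "refine 4 seed corners: fit a line to gradient peaks along each side, intersect"
    q=np.array(q,float);im=im.astype(float);L=[]
    for a,b in zip(q,np.roll(q,-1,0)):
        t=(b-a)/np.linalg.norm(b-a);n=np.array([-t[1],t[0]]);s=np.arange(-w,w+.01,.25);P=[]
        for f in np.linspace(.15,.85,15):
            p=a+f*(b-a)+s[:,None]*n
            g=sum(abs(np.gradient(map_coordinates(im[:,:,k],[p[:,1],p[:,0]],order=1))) for k in range(3))
            g=np.clip(g-g.max()*.4,0,None);P.append(a+f*(b-a)+n*(g@s)/(g.sum()+1e-9))
        vx,vy,x,y=cv2.fitLine(np.float32(P),cv2.DIST_HUBER,0,.01,.01).ravel();L.append(np.cross([x,y,1],[x+vx,y+vy,1]))
    o=[np.cross(L[i-1],L[i]) for i in range(4)]
    return np.array([v[:2]/v[2] for v in o])
def fit(obs,M,x0,R,free):
    "pose from named corners in the views: p=x,y,z,yaw ; R(yaw)"
    free=np.array(free);x0=np.array(x0,float)
    def full(v): x=x0.copy();x[free]=v;return x
    def r(v):
        x=full(v);X=M@R(x[3]).T+x[:3]
        return np.concatenate([(proj(n,X)-o).ravel() for n,o in obs.items()])
    s=least_squares(r,x0[free],loss="soft_l1",x_scale=[.01 if i==3 else 1 for i in free]);return full(s.x),np.abs(s.fun).max(),r(s.x).reshape(-1,2)
yawR=lambda a:Ro.from_euler("z",a).as_matrix()
bookR=lambda a:Ro.from_euler("ZY",[a,-np.pi/6]).as_matrix()
E
cat > m.py <<'E'
from h import *
t=cv2.imread("pics/top0.png");s=cv2.imread("pics/scene0.png")
def S(pts,sc,org,off): return [((x-org[0])/sc+off[0]-.5,(y-org[1])/sc+off[1]-.5) for x,y in pts]
# order: (+,+),(+,-),(-,-),(-,+) world
Q={"nest":(S([(348,28),(488,58),(450,242),(307,213)],4.433,(266,0),(279,208)),S([(508,437),(380,495),(292,365),(415,315)],5.32,(266,266),(281,182))),
"book":(S([(50,58),(165,52),(192,215),(75,225)],5.32,(0,0),(186,171)),S([(215,325),(170,370),(55,362),(108,320)],5.32,(0,266),(362,156))),
"scan":(S([(650,45),(752,50),(748,220),(645,215)],5.32,(532,0),(352,187)),S([(711,350),(655,387),(590,308),(645,280)],3.91,(532,266),(238,206)))}
box=lambda x0,x1,y,z:np.array([[x1,y,z],[x1,-y,z],[x0,-y,z],[x0,y,z]],float)
spec={"nest":(box(-62,62,47,6),yawR,[0,1,3]),"book":(box(-46,46,31,28),bookR,[0,1,2,3]),"scan":(box(-52,32,25,142),yawR,[0,1,3])}
x0={"nest":[400,0,0,0],"book":[560,260,62,0],"scan":[460,-190,15.5,0]}
for k,(a,b) in Q.items():
    o={"top":quad(t,a),"scene":quad(s,b)}
    M,R,f=spec[k]
    for vs in(["top","scene"],["top"],["scene"]):
        p,e,r=fit({n:o[n] for n in vs},M,x0[k],R,f);print(k,vs,np.round(p,3).tolist(),round(e,2))
        if len(vs)==2: print(np.round(r,1).tolist())
    if k!="book":
        for n in o:
            w=ray(n,o[n],M[0,2]+x0[k][2])[:,:2];print("  sides",n,[round(float(np.linalg.norm(w[i]-w[i-1]))) for i in range(4)])
pl=quad(t,S([(580,25),(740,32),(737,243),(572,237)],5.32,(532,0),(352,187)))
print("plate top",np.round(ray("top",pl,10)).tolist())
lb=quad(t,S([(78,97),(158,95),(158,183),(87,185)],5.32,(0,0),(186,171)),1.5)
print("label",lb.mean(0))
E
python3 m.py
```

```text
nest ['top', 'scene'] [451.67, -33.43, 0.0, -0.224] 1.46
[[0.5, -0.7], [0.4, -0.4], [-0.4, 0.7], [-0.1, 0.0], [1.2, -0.1], [0.5, 0.8], [-0.6, -0.8], [-1.0, -1.5]]
nest ['top'] [451.38, -33.099, 0.0, -0.211] 0.66
nest ['scene'] [452.777, -34.21, 0.0, -0.25] 1.12
  sides top [121, 94, 120, 94]
  sides scene [115, 90, 116, 93]
book ['top', 'scene'] [580.801, 241.886, 56.128, 0.09] 5.26
[[-0.2, 1.3], [-0.5, 0.3], [-0.2, -1.9], [0.6, -1.2], [-1.7, -0.1], [-5.3, 2.4], [0.8, -0.2], [0.7, -2.1]]
book ['top'] [573.07, 225.184, 116.275, 0.055] 0.65
book ['scene'] [607.012, 209.781, 96.98, 0.209] 2.3
scan ['top', 'scene'] [528.116, -229.524, 15.5, -0.062] 1.22
[[0.3, -1.1], [1.0, -0.9], [0.8, -0.7], [-0.3, 1.1], [0.3, -0.6], [-0.1, -0.5], [-0.6, -0.9], [0.4, -1.2]]
scan ['top'] [526.582, -228.366, 15.5, -0.062] 1.66
scan ['scene'] [530.3, -231.272, 15.5, -0.055] 0.7
  sides top [78, 48, 84, 48]
  sides scene [82, 49, 82, 47]
plate top [[589.0, -188.0, 10.0], [582.0, -280.0, 10.0], [465.0, -276.0, 10.0], [470.0, -181.0, 10.0]]
label [207.66378934 196.70160132]
```

```bash
python3 - <<'E'
import cv2,numpy as np
t=cv2.imread("pics/top0.png");s=cv2.imread("pics/scene0.png")
def c(im,u,v,h=20):
    a=cv2.resize(im[v-h:v+h,u-h:u+h],(400,400),interpolation=cv2.INTER_CUBIC)
    for i in range(0,40,5):
        cv2.putText(a,str(u-h+i),(i*10,10),0,.35,(0,255,255));cv2.putText(a,str(v-h+i),(0,i*10+5),0,.35,(0,255,255))
        cv2.line(a,(i*10,12),(i*10,20),(0,255,255));cv2.line(a,(25,i*10),(32,i*10),(0,255,255))
    return cv2.convertScaleAbs(a,alpha=1.3)
cv2.imwrite("pics/bk.png",np.hstack([c(t,209,195),c(s,388,182)]))
E
```

```text
(no output)
```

View pics/bk.png

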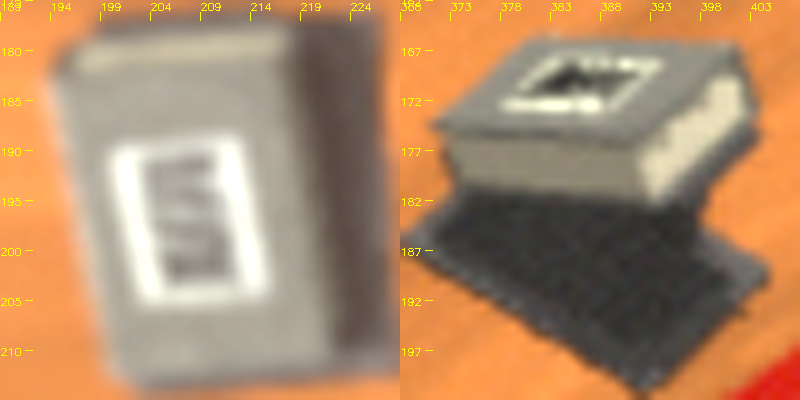

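```bash
python3 - <<'E'
from h import *
c=lambda p,o:(np.array(p)-[o[2],0]-4.5)/10+o[:2]
T=c([(52,72),(287,66),(327,365),(115,382),(110,150),(240,135),(268,295),(140,305)],(189,175,0))
S=c([(740,48),(638,142),(432,127),(535,37),(664,60),(618,114),(500,105),(566,55)],(368,162,400))
q=lambda a,b:[[a,b,28],[a,-b,28],[-a,-b,28],[-a,b,28]]
M=np.array(q(46,31)+q(23,17),float)
for nm,idx in(("all",range(8)),("face",range(4)),("label",range(4,8))):
    i=list(idx)
    for fr in([0,1,2,3],[0,1,3]):
        p,e,r=fit({"top":T[i],"scene":S[i]},M[i],[580,240,57,0.05],bookR,fr);print(nm,np.round(p,3).tolist(),round(e,2))
        if nm=="all":print(np.round(r,1).tolist())
        print("  face centre",np.round(p[:3]+bookR(p[3])@[0,0,28],1))
# stand foot plate corners in scene: left,bottom,right
F=c([(400,238),(645,395),(770,272)],(368,162,400));print(np.round(ray("scene",F,6),1).tolist())
# label two-view triangulation
P=[np.array(CM[n]["camera_matrix"])@np.c_[CM[n]["R"],CM[n]["t"]] for n in("top","scene")]
for i in range(8):
    X=cv2.triangulatePoints(P[0],P[1],T[i],S[i]).ravel();print(np.round(X[:3]/X[3]))
E
```

```text
all [579.73, 243.536, 51.34, 0.063] 1.4
[[-0.4, 0.2], [-1.1, -0.7], [0.2, -0.2], [-0.7, -0.4], [0.4, -0.1], [-0.1, 0.5], [-0.2, -0.2], [0.3, -0.4], [-0.0, -0.1], [-0.6, -0.2], [-0.3, -0.3], [-0.0, -0.1], [-0.1, 0.4], [-1.4, 0.1], [0.2, 0.2], [-0.6, 0.3]]
  face centre [565.8 242.6  75.6]
all [580.17, 241.309, 57.0, 0.062] 1.49
[[-0.2, -0.3], [-0.7, -1.2], [0.5, -0.5], [-0.5, -0.7], [0.7, -0.6], [0.2, 0.1], [0.1, -0.6], [0.6, -0.8], [-0.0, -0.9], [-0.6, -1.0], [-0.5, -1.1], [-0.1, -0.9], [-0.2, -0.4], [-1.5, -0.7], [0.1, -0.6], [-0.6, -0.5]]
  face centre [566.2 240.4  81.2]
face [579.671, 242.907, 50.497, 0.057] 0.8
  face centre [565.7 242.1  74.7]
face [580.178, 240.366, 57.0, 0.057] 1.13
  face centre [566.2 239.6  81.2]
label [579.824, 244.223, 52.345, 0.084] 1.1
  face centre [565.9 243.   76.6]
label [580.177, 242.412, 57.0, 0.083] 1.17
  face centre [566.2 241.2  81.2]
[[531.8, 196.9, 6.0], [640.3, 202.8, 6.0], [633.3, 281.0, 6.0]]
[604. 275.  99.]
[607. 213.  98.]
[528. 211.  50.]
[524. 270.  52.]
[584. 262.  88.]
[589. 228.  88.]
[546. 224.  65.]
[544. 260.  64.]
```

The crop gives the book's barcode face corners at top (194,182)–(221,212), and the fits agree. The book origin is about (580,242.5,53) with yaw 0.065, the nest (451.5,-33.3) with yaw -0.21, and the scanner (527.5,-230) with yaw π-0.06. Now I'll move.

>>> carry_out([
  {"tx":15,"ty":45,"rz":-0.025},
  {"tx":15,"ty":45,"rz":-0.025},
  {"tx":15,"ty":45,"rz":-0.025},
  {"tx":15,"ty":45,"rz":-0.025},
  {"tx":15,"ty":45,"rz":-0.025},
  {"tx":15,"ty":45,"rz":-0.025},
  {"tx":15,"ty":45,"rz":-0.025},
  {"tx":15,"ty":45,"rz":-0.025},
  {"tx":15,"ty":45,"rz":-0.025},
  {"tx":15,"ty":45,"rz":-0.025},
  {"tx":15,"ty":45,"rz":-0.025},
  {"tx":15,"ty":45,"rz":-0.025},
], gripper=0)

```text
invalid input at $.plan[0]: expected keys tx, ty, tz, rx, ry, rz
```

>>> carry_out([
  {"tx":15,"ty":45,"tz":0,"rx":0,"ry":0,"rz":-0.025},
  {"tx":15,"ty":45,"tz":0,"rx":0,"ry":0,"rz":-0.025},
  {"tx":15,"ty":45,"tz":0,"rx":0,"ry":0,"rz":-0.025},
  {"tx":15,"ty":45,"tz":0,"rx":0,"ry":0,"rz":-0.025},
  {"tx":15,"ty":45,"tz":0,"rx":0,"ry":0,"rz":-0.025},
  {"tx":15,"ty":45,"tz":0,"rx":0,"ry":0,"rz":-0.025},
  {"tx":15,"ty":45,"tz":0,"rx":0,"ry":0,"rz":-0.025},
  {"tx":15,"ty":45,"tz":0,"rx":0,"ry":0,"rz":-0.025},
  {"tx":15,"ty":45,"tz":0,"rx":0,"ry":0,"rz":-0.025},
  {"tx":15,"ty":45,"tz":0,"rx":0,"ry":0,"rz":-0.025},
  {"tx":15,"ty":45,"tz":0,"rx":0,"ry":0,"rz":-0.025},
  {"tx":15,"ty":45,"tz":0,"rx":0,"ry":0,"rz":-0.025},
], gripper=0)

```text
time: 1.3
tool_pos: [369.8, 52.5, 226.8]
tcp_rot: [3.141, -0.0, 0.069]
contact_force: [0.5, -1.0, 0.2]
grip_width: 91.6
finger_force: 0.0
```

>>> carry_out([
  {"tx":20,"ty":23.5,"tz":0,"rx":0.006,"ry":-0.087,"rz":0},
  {"tx":20,"ty":23.5,"tz":0,"rx":0.006,"ry":-0.087,"rz":0},
  {"tx":20,"ty":23.5,"tz":-10,"rx":0.006,"ry":-0.087,"rz":0},
  {"tx":20,"ty":23.5,"tz":-10,"rx":0.006,"ry":-0.087,"rz":0},
  {"tx":20,"ty":23.5,"tz":-15,"rx":0.006,"ry":-0.087,"rz":0},
  {"tx":20,"ty":23.5,"tz":-15,"rx":0.006,"ry":-0.087,"rz":0},
  {"tx":20,"ty":23.5,"tz":-20,"rx":0,"ry":0,"rz":0},
  {"tx":20,"ty":23,"tz":-20,"rx":0,"ry":0,"rz":0},
  {"tx":0,"ty":0,"tz":0,"rx":0,"ry":0,"rz":0},
])

```text
time: 2.2
tool_pos: [530.1, 239.7, 133.3]
tcp_rot: [3.14, -0.519, 0.073]
contact_force: [-0.6, -0.1, -1.3]
grip_width: 91.9
finger_force: 0.0
```

```bash
python3 - <<'E'
from h import *
o=bot.get_obs();print(np.round(o["joint_positions"],2),np.round(o["tool_pos"],1))
t=bot.capture("top")[:,:,::-1];s=bot.capture("scene")[:,:,::-1]
f=lambda a,u,v:cv2.resize(a[v-40:v+40,u-40:u+40],(400,400),interpolation=cv2.INTER_CUBIC)
cv2.imwrite("pics/pre.png",np.hstack([f(t,209,195),f(s,388,170)]))
E
```

```text
[ 0.38  0.36  1.94 -0.42  0.37  2.23] [530.1 239.7 133.3]
```

View pics/pre.png

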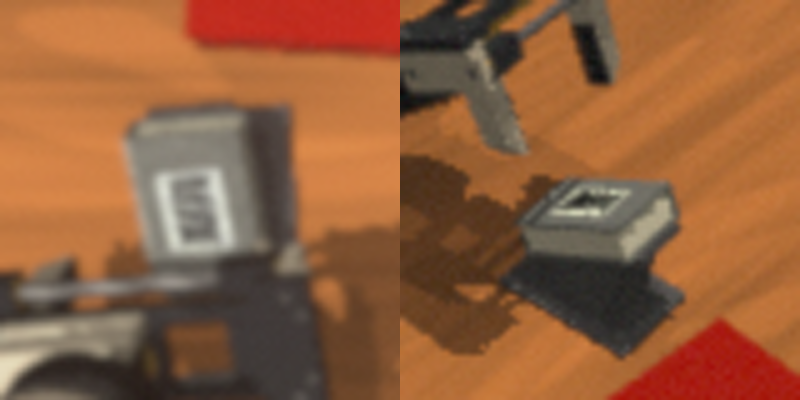

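The tool is centred ahead of the book, with the fingers at scene (375,167) and (397,155) on either side of it. Now I'll approach along the book's normal.

>>> carry_out([
  {"tx":8,"ty":0.4,"tz":-13,"rx":0,"ry":0,"rz":0},
  {"tx":8,"ty":0.4,"tz":-13,"rx":0,"ry":0,"rz":0},
  {"tx":8,"ty":0.4,"tz":-13,"rx":0,"ry":0,"rz":0},
  {"tx":8,"ty":0.4,"tz":-13,"rx":0,"ry":0,"rz":0},
  {"tx":4,"ty":0.2,"tz":-6.5,"rx":0,"ry":0,"rz":0},
  {"tx":4,"ty":0.2,"tz":-6.5,"rx":0,"ry":0,"rz":0},
  {"tx":4,"ty":0.2,"tz":-6.5,"rx":0,"ry":0,"rz":0},
  {"tx":4,"ty":0.2,"tz":-5.5,"rx":0,"ry":0,"rz":0},
  {"tx":0,"ty":0,"tz":0,"rx":0,"ry":0,"rz":0},
])

```text
time: 3.2
tool_pos: [580.7, 244.6, 66.6]
tcp_rot: [3.131, -0.511, 0.07]
contact_force: [-0.3, 0.0, -0.6]
grip_width: 92.2
finger_force: 0.0
```

>>> carry_out([
  {"tx":0,"ty":0,"tz":0,"rx":0,"ry":0,"rz":0},
  {"tx":0,"ty":0,"tz":0,"rx":0,"ry":0,"rz":0},
  {"tx":0,"ty":0,"tz":0,"rx":0,"ry":0,"rz":0},
  {"tx":0,"ty":0,"tz":0,"rx":0,"ry":0,"rz":0},
  {"tx":0,"ty":0,"tz":0,"rx":0,"ry":0,"rz":0},
  {"tx":0,"ty":0,"tz":0,"rx":0,"ry":0,"rz":0},
  {"tx":0,"ty":0,"tz":0,"rx":0,"ry":0,"rz":0},
  {"tx":0,"ty":0,"tz":0,"rx":0,"ry":0,"rz":0},
], gripper=1)

```text
time: 4.0
tool_pos: [580.2, 244.3, 67.0]
tcp_rot: [3.131, -0.511, 0.07]
contact_force: [-3.8, -2.8, 4.6]
grip_width: 61.8
finger_force: 29.9
```

>>> carry_out([
  {"tx":-2,"ty":0,"tz":4,"rx":0,"ry":0,"rz":0},
  {"tx":-4,"ty":0,"tz":8,"rx":0,"ry":0,"rz":0},
  {"tx":-5,"ty":0,"tz":10,"rx":0,"ry":0,"rz":0},
  {"tx":-5,"ty":0,"tz":10,"rx":0,"ry":0,"rz":0},
  {"tx":-5,"ty":0,"tz":10,"rx":0,"ry":0,"rz":0},
  {"tx":-5,"ty":0,"tz":15,"rx":0,"ry":0,"rz":0},
  {"tx":0,"ty":-5,"tz":20,"rx":0,"ry":0,"rz":0},
  {"tx":0,"ty":-5,"tz":20,"rx":0,"ry":0,"rz":0},
  {"tx":0,"ty":0,"tz":0,"rx":0,"ry":0,"rz":0},
])

```text
time: 4.9
tool_pos: [555.6, 235.0, 167.8]
tcp_rot: [3.134, -0.518, 0.069]
contact_force: [0.9, -0.5, -2.0]
grip_width: 61.7
finger_force: 29.9
```

```bash
python3 - <<'E'
from h import *
o=bot.get_obs();print(np.round(o["joint_positions"],2),np.round(o["tool_pos"],1),np.round(o["tcp_rot"],3),o["grip_width"],o["contact_force"])
t=bot.capture("top")[:,:,::-1];s=bot.capture("scene")[:,:,::-1]
f=lambda a,u,v:cv2.resize(a[v-40:v+40,u-40:u+40],(400,400),interpolation=cv2.INTER_CUBIC)
cv2.imwrite("pics/lift.png",np.hstack([f(t,209,195),f(s,388,150)]))
E
```

```text
[ 0.35  0.34  1.84 -0.32  0.48  2.1 ] [555.6 235.  167.8] [ 3.134 -0.518  0.069] 61.70970764304779 [ 0.85216193 -0.45766434 -2.033499  ]
```

View pics/lift.png

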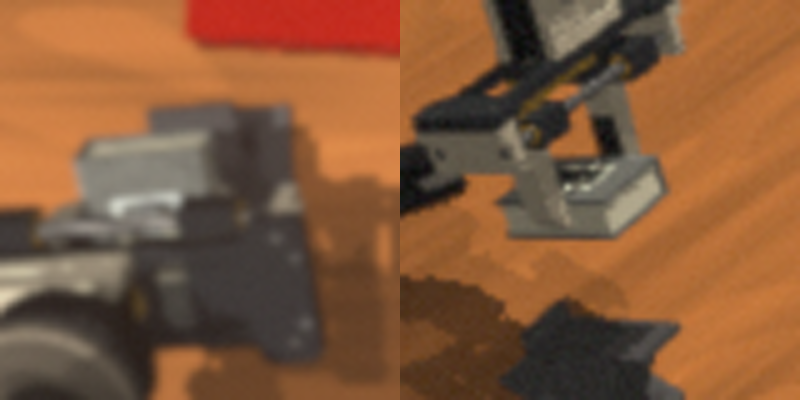

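The book is held between the fingers at scene (405,151) and the stand is left behind. Next I'll carry it level to above the nest.

>>> carry_out([
  {"tx":-11,"ty":-30,"tz":0,"rx":-0.005,"ry":0.086,"rz":0},
  {"tx":-11,"ty":-30,"tz":0,"rx":-0.005,"ry":0.086,"rz":0},
  {"tx":-11,"ty":-30,"tz":0,"rx":-0.005,"ry":0.086,"rz":0},
  {"tx":-11,"ty":-30,"tz":0,"rx":-0.005,"ry":0.086,"rz":0},
  {"tx":-11,"ty":-30,"tz":-10,"rx":-0.005,"ry":0.086,"rz":0},
  {"tx":-11,"ty":-30,"tz":-15,"rx":-0.005,"ry":0.086,"rz":0},
  {"tx":-11,"ty":-30,"tz":-20,"rx":0,"ry":0,"rz":-0.094},
  {"tx":-11,"ty":-30,"tz":-20,"rx":0,"ry":0,"rz":-0.094},
  {"tx":-9,"ty":-30,"tz":-20,"rx":0,"ry":0,"rz":-0.094},
  {"tx":0,"ty":0,"tz":0,"rx":0,"ry":0,"rz":0},
  {"tx":0,"ty":0,"tz":0,"rx":0,"ry":0,"rz":0},
])

```text
time: 6.1
tool_pos: [456.6, -35.7, 77.8]
tcp_rot: [3.137, 0.008, -0.215]
contact_force: [0.2, 0.1, -1.8]
grip_width: 61.9
finger_force: 29.9
```

```bash
python3 - <<'E'
from h import *
o=bot.get_obs();print(np.round(o["joint_positions"],2),np.round(o["tool_pos"],1),np.round(o["tcp_rot"],3),o["grip_width"],o["contact_force"])
t=bot.capture("top")[:,:,::-1];s=bot.capture("scene")[:,:,::-1]
cv2.imwrite("pics/t2.png",t);cv2.imwrite("pics/s2.png",s)
def f(a,u,v):
    h=20 if a is s else 30;k=400//(2*h);a=cv2.resize(a[v-h:v+h,u-h:u+h],(400,400),interpolation=cv2.INTER_CUBIC);a=cv2.convertScaleAbs(a,alpha=1.3)
    for i in range(0,2*h,5):
        x=int(i*400/(2*h));cv2.putText(a,str(u-h+i),(x,10),0,.35,(255,255,0));cv2.putText(a,str(v-h+i),(0,x+5),0,.35,(255,255,0));cv2.line(a,(x,12),(x,18),(255,255,0));cv2.line(a,(25,x),(31,x),(255,255,0))
    return a
p=o["tool_pos"];c=[np.round(proj(n,p-[7,0,0])[0]).astype(int) for n in("top","scene")];print(c)
cv2.imwrite("pics/hover.png",np.hstack([f(t,*c[0]),f(s,*c[1])]))
E
```

```text
[-0.24  0.42  1.89 -0.01  0.84  1.55] [456.6 -35.7  77.8] [ 3.137  0.008 -0.215] 61.88188090110537 [ 0.23874164  0.09258613 -1.84223664]
[array([309, 238]), array([303, 192])]
```

View pics/hover.png

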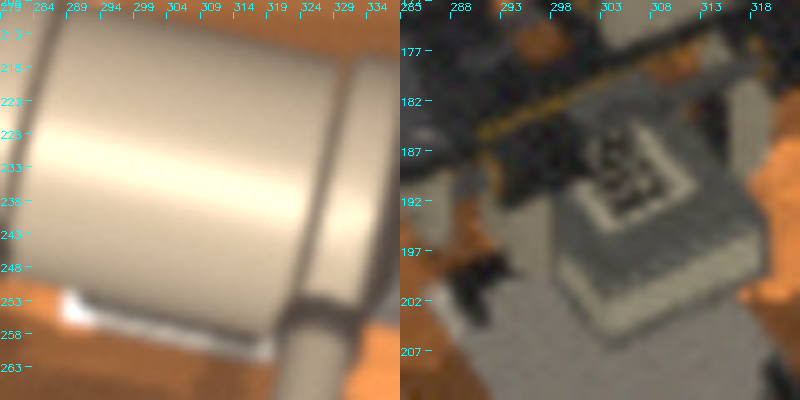

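```bash
python3 - <<'E'
from h import *
p=bot.get_obs()["tool_pos"];a=-.215;R=yawR(a)
uv=[(303.05,202.75),(319.3,194.3)]  # (+x,-y),(+x,+y) top face
for z in(90,94,98):
    w=ray("scene",uv,z);print(z,np.round((w-p)@R,1).tolist())
# label: left-lower? corners: bottom (+x,-y), right (+x,+y)
lab=[(283+(212-4.5)/10,172+(231-4.5)/10),(283+(297-4.5)/10,172+(185-4.5)/10)]
print(np.round((ray("scene",lab,94)-p)@R,1).tolist())
E
```

```text
90 [[41.7, -31.3, 11.1], [37.0, 31.2, 11.1]]
94 [[44.8, -32.9, 15.1], [40.1, 29.3, 15.1]]
98 [[47.9, -34.5, 19.1], [43.2, 27.4, 19.1]]
[[16.0, -14.2, 15.1], [12.5, 19.2, 15.1]]
```

The scene view shows the book level above the nest, with its far end at (303,203)–(319,194), and the position agrees to within 1-2 mm. Now I'll lower it.

>>> carry_out([
  {"tx":1,"ty":1,"tz":-10,"rx":0,"ry":0,"rz":0},
  {"tx":0,"ty":0,"tz":-10,"rx":0,"ry":0,"rz":0},
  {"tx":0,"ty":0,"tz":-10,"rx":0,"ry":0,"rz":0},
  {"tx":0,"ty":0,"tz":-8,"rx":0,"ry":0,"rz":0},
  {"tx":0,"ty":0,"tz":-6,"rx":0,"ry":0,"rz":0},
  {"tx":0,"ty":0,"tz":-3,"rx":0,"ry":0,"rz":0},
  {"tx":0,"ty":0,"tz":-2,"rx":0,"ry":0,"rz":0},
  {"tx":0,"ty":0,"tz":-2,"rx":0,"ry":0,"rz":0},
  {"tx":0,"ty":0,"tz":0,"rx":0,"ry":0,"rz":0},
])

```text
time: 7.1
tool_pos: [458.3, -34.6, 27.9]
tcp_rot: [3.137, 0.005, -0.214]
contact_force: [0.1, -0.4, -1.4]
grip_width: 61.6
finger_force: 29.9
```

```bash
python3 - <<'E'
from h import *
o=bot.get_obs();p=o["tool_pos"];print(np.round(p,1),np.round(o["tcp_rot"],3),np.round(o["contact_force"],1),np.round(o["moment"],2))
s=bot.capture("scene")[:,:,::-1];s=s[170:250,250:350]
cv2.imwrite("pics/low.png",cv2.convertScaleAbs(cv2.resize(s,(750,600),interpolation=cv2.INTER_CUBIC),alpha=1.6))
E
```

```text
[458.3 -34.6  27.9] [ 3.137  0.005 -0.214] [ 0.1 -0.4 -1.4] [ 0.05 -0.07 -0.01]
```

View pics/low.png

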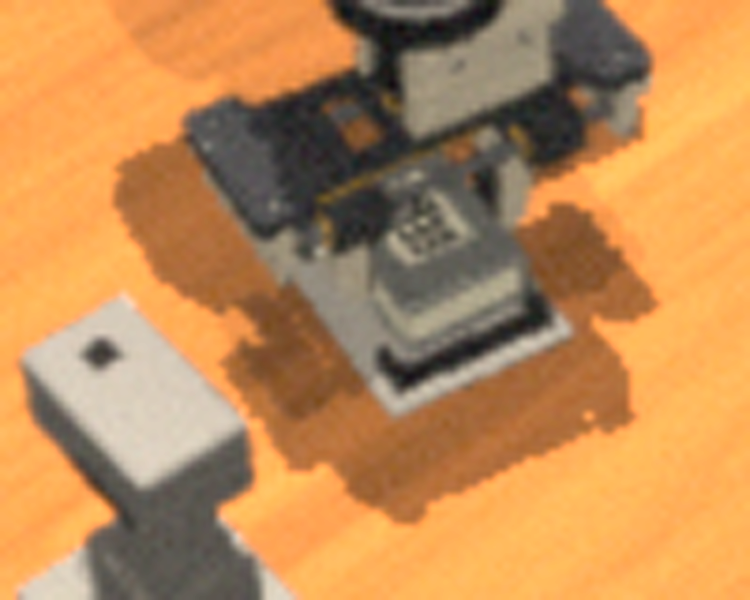

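The book's lower edge at scene (303,216)–(320,211) lies just inside the far rail, and there is no contact force. I'll lower it further.

>>> carry_out([
  {"tx":0,"ty":0,"tz":-2,"rx":0,"ry":0,"rz":0},
  {"tx":0,"ty":0,"tz":-2,"rx":0,"ry":0,"rz":0},
  {"tx":0,"ty":0,"tz":-1.5,"rx":0,"ry":0,"rz":0},
  {"tx":0,"ty":0,"tz":0,"rx":0,"ry":0,"rz":0},
])

```text
time: 7.55
tool_pos: [458.2, -34.5, 22.2]
tcp_rot: [3.137, 0.006, -0.214]
contact_force: [0.3, 0.9, -1.9]
grip_width: 61.9
finger_force: 29.9
```

>>> carry_out([
  {"tx":0,"ty":0,"tz":-1,"rx":0,"ry":0,"rz":0},
  {"tx":0,"ty":0,"tz":-1,"rx":0,"ry":0,"rz":0},
  {"tx":0,"ty":0,"tz":0,"rx":0,"ry":0,"rz":0},
])

```text
time: 7.85
tool_pos: [458.2, -34.5, 20.3]
tcp_rot: [3.137, 0.006, -0.214]
contact_force: [0.7, 0.3, -1.5]
grip_width: 62.1
finger_force: 29.9
```

>>> carry_out([
  {"tx":0,"ty":0,"tz":-1,"rx":0,"ry":0,"rz":0},
  {"tx":0,"ty":0,"tz":-1,"rx":0,"ry":0,"rz":0},
  {"tx":0,"ty":0,"tz":0,"rx":0,"ry":0,"rz":0},
])

```text
time: 8.15
tool_pos: [458.2, -34.5, 18.2]
tcp_rot: [3.137, 0.006, -0.214]
contact_force: [0.4, -0.0, -1.3]
grip_width: 61.9
finger_force: 29.9
```

>>> carry_out([
  {"tx":0,"ty":0,"tz":-1,"rx":0,"ry":0,"rz":0},
  {"tx":0,"ty":0,"tz":0,"rx":0,"ry":0,"rz":0},
])

```text
time: 8.35
tool_pos: [458.2, -34.5, 17.3]
tcp_rot: [3.137, 0.006, -0.214]
contact_force: [-0.1, 0.1, -2.6]
grip_width: 61.9
finger_force: 29.9
```

>>> carry_out([
  {"tx":0,"ty":0,"tz":-1,"rx":0,"ry":0,"rz":0},
  {"tx":0,"ty":0,"tz":0,"rx":0,"ry":0,"rz":0},
])

```text
time: 8.55
tool_pos: [458.5, -34.5, 16.5]
tcp_rot: [3.137, 0.005, -0.214]
contact_force: [0.3, 0.5, 0.6]
grip_width: 61.9
finger_force: 29.9
```

>>> carry_out([
  {"tx":0,"ty":0,"tz":-1,"rx":0,"ry":0,"rz":0},
  {"tx":0,"ty":0,"tz":0,"rx":0,"ry":0,"rz":0},
])

```text
time: 8.75
tool_pos: [458.6, -34.5, 16.3]
tcp_rot: [3.137, 0.005, -0.213]
contact_force: [-2.1, 0.4, 10.7]
grip_width: 61.7
finger_force: 29.9
```

>>> carry_out([
  {"tx":0,"ty":0,"tz":0,"rx":0,"ry":0,"rz":0},
  {"tx":0,"ty":0,"tz":0,"rx":0,"ry":0,"rz":0},
  {"tx":0,"ty":0,"tz":0,"rx":0,"ry":0,"rz":0},
  {"tx":0,"ty":0,"tz":0,"rx":0,"ry":0,"rz":0},
  {"tx":0,"ty":0,"tz":0,"rx":0,"ry":0,"rz":0},
  {"tx":0,"ty":0,"tz":0,"rx":0,"ry":0,"rz":0},
], gripper=0)

```text
time: 9.35
tool_pos: [458.3, -34.5, 15.3]
tcp_rot: [3.137, 0.006, -0.214]
contact_force: [0.0, -0.5, -0.2]
grip_width: 91.8
finger_force: 0.0
```

>>> carry_out([
  {"tx":0,"ty":0,"tz":5,"rx":0,"ry":0,"rz":0},
  {"tx":0,"ty":0,"tz":15,"rx":0,"ry":0,"rz":0},
  {"tx":0,"ty":0,"tz":25,"rx":0,"ry":0,"rz":0},
  {"tx":0,"ty":0,"tz":30,"rx":0,"ry":0,"rz":0},
  {"tx":0,"ty":0,"tz":40,"rx":0,"ry":0,"rz":0},
  {"tx":0,"ty":0,"tz":40,"rx":0,"ry":0,"rz":0},
  {"tx":0,"ty":0,"tz":40,"rx":0,"ry":0,"rz":0},
  {"tx":0,"ty":0,"tz":30,"rx":0,"ry":0,"rz":0},
  {"tx":0,"ty":0,"tz":0,"rx":0,"ry":0,"rz":0},
])

```text
time: 10.25
tool_pos: [460.3, -34.9, 244.9]
tcp_rot: [3.137, -0.004, -0.213]
contact_force: [0.7, -0.0, -0.4]
grip_width: 91.6
finger_force: 0.0
```

>>> carry_out([
  {"tx":11,"ty":-32.5,"tz":0,"rx":0,"ry":0,"rz":0.025},
  {"tx":11,"ty":-32.5,"tz":0,"rx":0,"ry":0,"rz":0.025},
  {"tx":11,"ty":-32.5,"tz":0,"rx":0,"ry":0,"rz":0.025},
  {"tx":11,"ty":-32.5,"tz":0,"rx":0,"ry":0,"rz":0.025},
  {"tx":11,"ty":-32.5,"tz":-10,"rx":0,"ry":0,"rz":0.025},
  {"tx":10,"ty":-32.5,"tz":-20,"rx":0.004,"ry":0.004,"rz":0.028},
  {"tx":0,"ty":0,"tz":0,"rx":0,"ry":0,"rz":0},
  {"tx":0,"ty":0,"tz":0,"rx":0,"ry":0,"rz":0},
])

```text
time: 11.05
tool_pos: [522.5, -229.5, 208.9]
tcp_rot: [-3.141, 0.013, -0.062]
contact_force: [-0.8, 0.1, 0.5]
grip_width: 91.7
finger_force: 0.0
```

```bash
python3 - <<'E'
from h import *
o=bot.get_obs();p=o["tool_pos"];print(np.round(p,1),np.round(o["tcp_rot"],3),np.round(o["joint_positions"],2))
t=bot.capture("top")[:,:,::-1];s=bot.capture("scene")[:,:,::-1]
cv2.imwrite("pics/t3.png",t);cv2.imwrite("pics/s3.png",s)
a=cv2.resize(t[208:268,279:339],(400,400),interpolation=cv2.INTER_CUBIC)
b=cv2.resize(s[180:240,250:340],(400,267),interpolation=cv2.INTER_CUBIC)
c=s[190:280,220:340];c=cv2.resize(c,(400,300),interpolation=cv2.INTER_CUBIC)
L=np.vstack([a,np.zeros((167,400,3),np.uint8)]);Rr=np.vstack([b,c])
cv2.imwrite("pics/mid.png",cv2.convertScaleAbs(np.hstack([L,Rr]),alpha=1.3))
E
```

```text
[ 522.5 -229.5  208.9] [-3.141  0.013 -0.062] [-0.55  0.45  1.41 -0.01  1.29  1.09]
```

View pics/mid.png

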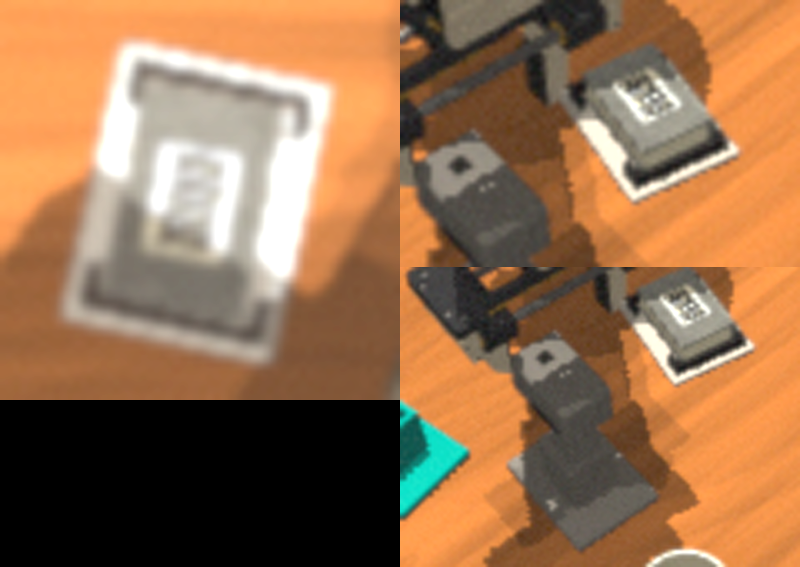

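The book lies flat in the nest between the rails, with its label at about top (308,238). Now I'll descend on the scanner head.

>>> carry_out([
  {"tx":2,"ty":-0.5,"tz":-14,"rx":0,"ry":-0.013,"rz":0},
  {"tx":0,"ty":0,"tz":-14,"rx":0,"ry":0,"rz":0},
  {"tx":0,"ty":0,"tz":-14,"rx":0,"ry":0,"rz":0},
  {"tx":0,"ty":0,"tz":-10,"rx":0,"ry":0,"rz":0},
  {"tx":0,"ty":0,"tz":-10,"rx":0,"ry":0,"rz":0},
  {"tx":0,"ty":0,"tz":-10,"rx":0,"ry":0,"rz":0},
  {"tx":0,"ty":0,"tz":-10,"rx":0,"ry":0,"rz":0},
  {"tx":0,"ty":0,"tz":-6,"rx":0,"ry":0,"rz":0},
  {"tx":0,"ty":0,"tz":0,"rx":0,"ry":0,"rz":0},
])

```text
time: 12.05
tool_pos: [524.9, -229.7, 121.3]
tcp_rot: [-3.141, -0.002, -0.061]
contact_force: [0.7, 0.1, 0.7]
grip_width: 91.6
finger_force: 0.0
```

```bash
python3 - <<'E'
from h import *
o=bot.get_obs();print(np.round(o["tool_pos"],1),np.round(o["tcp_rot"],3))
t=cv2.imread("pics/t3.png")
q=quad(t,np.array([(153,150),(243,150),(232,258),(142,248)])/6.667+[278.6,207.6],1.5)
w=ray("top",q,34);print(np.round(w,1).tolist(),np.round(w.mean(0),1))
E
```

```text
[ 524.9 -229.7  121.3] [-3.141e+00 -2.000e-03 -6.100e-02]
[[476.4, -18.4, 34.0], [472.4, -54.5, 34.0], [426.5, -45.7, 34.0], [431.1, -8.2, 34.0]] [451.6 -31.7  34. ]
```

>>> carry_out([
  {"tx":0,"ty":0,"tz":-3,"rx":0,"ry":0,"rz":0},
  {"tx":0,"ty":0,"tz":0,"rx":0,"ry":0,"rz":0},
])

```text
time: 12.25
tool_pos: [525.4, -230.1, 119.4]
tcp_rot: [3.141, -0.003, -0.061]
contact_force: [-0.4, -0.6, 0.1]
grip_width: 92.2
finger_force: 0.0
```

>>> carry_out([
  {"tx":0,"ty":0,"tz":0,"rx":0,"ry":0,"rz":0},
  {"tx":0,"ty":0,"tz":0,"rx":0,"ry":0,"rz":0},
  {"tx":0,"ty":0,"tz":0,"rx":0,"ry":0,"rz":0},
  {"tx":0,"ty":0,"tz":0,"rx":0,"ry":0,"rz":0},
  {"tx":0,"ty":0,"tz":0,"rx":0,"ry":0,"rz":0},
  {"tx":0,"ty":0,"tz":0,"rx":0,"ry":0,"rz":0},
  {"tx":0,"ty":0,"tz":0,"rx":0,"ry":0,"rz":0},
  {"tx":0,"ty":0,"tz":0,"rx":0,"ry":0,"rz":0},
], gripper=1)

```text
time: 13.05
tool_pos: [525.3, -230.0, 119.4]
tcp_rot: [3.141, -0.003, -0.061]
contact_force: [0.6, 0.0, 1.0]
grip_width: 49.7
finger_force: 30.0
```

>>> carry_out([
  {"tx":0,"ty":0,"tz":2,"rx":0,"ry":0,"rz":0},
  {"tx":0,"ty":0,"tz":4,"rx":0,"ry":0,"rz":0},
  {"tx":0,"ty":0,"tz":6,"rx":0,"ry":0,"rz":0},
  {"tx":0,"ty":0,"tz":8,"rx":0,"ry":0,"rz":0},
])

```text
time: 13.45
tool_pos: [525.2, -229.9, 139.7]
tcp_rot: [-3.141, -0.003, -0.061]
contact_force: [0.3, 0.5, -1.3]
grip_width: 49.8
finger_force: 30.0
```

>>> carry_out([
  {"tx":0,"ty":0,"tz":8,"rx":0,"ry":0,"rz":0},
  {"tx":0,"ty":0,"tz":8,"rx":0,"ry":0,"rz":0},
  {"tx":0,"ty":0,"tz":8,"rx":0,"ry":0,"rz":0},
  {"tx":0,"ty":0,"tz":10,"rx":0,"ry":0,"rz":0},
  {"tx":0,"ty":0,"tz":15,"rx":0,"ry":0,"rz":0},
  {"tx":0,"ty":0,"tz":20,"rx":0,"ry":0,"rz":0},
  {"tx":0,"ty":0,"tz":25,"rx":0,"ry":0,"rz":0},
  {"tx":0,"ty":0,"tz":25,"rx":0,"ry":0,"rz":0},
  {"tx":0,"ty":0,"tz":0,"rx":0,"ry":0,"rz":0},
])

```text
time: 14.35
tool_pos: [526.7, -230.8, 262.5]
tcp_rot: [3.138, -0.01, -0.061]
contact_force: [-0.3, 0.1, -1.0]
grip_width: 49.8
finger_force: 30.0
```

```bash
cat > g.py <<'E'
from h import *
o=bot.get_obs();p=o["tool_pos"];T=Ro.from_euler("xyz",o["tcp_rot"]).as_matrix()
print(np.round(p,1),np.round(o["tcp_rot"],3),np.round(o["joint_positions"],2),np.round(o["contact_force"],1),o["grip_width"],o["time"])
# scanner axes from tool: x=-toolx, z=-toolz ; window in tool frame from grasp offsets
GX,GZ=2.2,103.9  # TCP in scanner frame
sx,sz=-T[:,0],-T[:,2]
win=p+sx*(52-GX)+sz*(121-GZ);foot=p-sx*GX-sz*GZ;B=np.array([451.8,-32.7,34])
d=B-win;print("win",np.round(win,1),"foot",np.round(foot,1),"dist",np.linalg.norm(d),"ang",np.degrees(np.arccos(d@sx/np.linalg.norm(d))),"nose",np.round(sx,3),"want move",np.round(B-120*sx-win,1))
E
python3 g.py
```

```text
[ 526.7 -230.8  262.5] [ 3.138 -0.01  -0.061] [-0.55  0.41  1.33  0.    1.4   1.08] [-0.3  0.1 -1. ] 49.83979696628783 14.35
win [ 476.9 -227.7  279.1] foot [ 530.  -231.4  158.6] dist 314.24408579705533 ang 82.82007304355504 nose [-0.998  0.061 -0.01 ] want move [  94.7  187.8 -243.9]
```

```bash
cat > k.py <<'E'
from h import *
D=[([-1.347,.34265,1.52489,0,1.2754,-.146],[189.7,-489.2,226.1],[-3.1403,0,.3698]),([.38,.36,1.94,-.42,.37,2.23],[530.1,239.7,133.3],[3.14,-.519,.073]),
([.35,.34,1.84,-.32,.48,2.1],[555.6,235,167.8],[3.134,-.518,.069]),([-.24,.42,1.89,-.01,.84,1.55],[456.6,-35.7,77.8],[3.137,.008,-.215]),
([-.55,.45,1.41,-.01,1.29,1.09],[522.5,-229.5,208.9],[-3.141,.013,-.062]),([-.55,.41,1.33,0,1.4,1.08],[526.7,-230.8,262.5],[3.138,-.01,-.061])]
E=lambda s,a:Ro.from_euler(s,a)
def fk(q,P):
    a,of,h,L1,e,L2,Lt,c=P
    A=E("z",q[0]);W=E("y",q[1]+q[2]);H=W*E("z",q[3])*E("y",q[4])
    return A.apply([a,of,h]+E("y",q[1]).apply([0,0,L1])+W.apply([e,0,L2])+H.apply([0,0,Lt])),A*H*E("z",q[5]+c)
def res(P):
    r=[]
    for q,p,o in D:
        x,R=fk(q,P);r+=list((x-p)/5)+list((R.inv()*E("xyz",o)).as_rotvec()/.01)
    r+=[P[0]/50,P[4]/50]
    return r
f=min((least_squares(res,[0,o,350,400,0,400,250,c]) for o in(75,-75) for c in(1.57,-1.57)),key=lambda f:f.cost);P=f.x
lo=np.array([-2.53,-.77,.04,-1,.28,-3.11]);hi=np.array([2.53,2.02,2.7,4.14,2.66,3.11])
if __name__=="__main__":
    print(np.round(P,2),f.cost,np.abs(f.fun).max())
    B=np.array([451.8,-32.7,34])
    q0=np.array([-.55,.41,1.33,0,1.4,1.08])
    for az in np.arange(-180,180,20):
        for tilt in(45,):
            S=E("zy",[0,0])if 0 else E("ZY",np.radians([az,tilt]));X=S.apply([1,0,0]);Z=S.apply([0,0,1])
            tcp=B-120*X-X*(52-2.2)-Z*(121-103.9);T=S*E("z",np.pi)*E("x",np.pi)
            best=None
            for g in(q0,q0+[.3,0,.3,.8,0,-.8],q0+[-.3,0,.3,-.8,0,.8],q0+[0,0,0,0,0,-2],q0+[0,0,0,1.5,-.5,-2.],q0+[0,0,0,3.1,-.5,-3]):
                s=least_squares(lambda q:np.r_[(fk(q,P)[0]-tcp)/5,(fk(q,P)[1].inv()*T).as_rotvec()/.01],np.clip(g,lo+.02,hi-.02),bounds=(lo,hi))
                if s.cost<1: 
                    m=np.minimum(s.x-lo,hi-s.x).min()
                    if best is None or m>best[0]:best=(m,s.x)
            print(az,np.round(tcp),"none" if best is None else (round(best[0],2),np.round(best[1],2)))
E
python3 k.py
```

```text
[  0.61  76.79 234.97 493.67  45.55 382.95 317.18   1.57] 2.3818652535795795 0.9109900210634612
-180 [584. -33. 142.] none
-160 [576.  13. 142.] (np.float64(0.21), array([-0.38,  0.35,  2.15,  1.56,  0.49, -0.55]))
-140 [553.  52. 142.] (np.float64(0.46), array([-0.43,  0.38,  2.09,  1.26,  0.74, -0.58]))
-120 [518.  82. 142.] (np.float64(0.68), array([-0.45,  0.41,  2.02,  1.03,  0.97, -0.66]))
-100 [475.  97. 142.] (np.float64(0.77), array([-0.45,  0.46,  1.93,  0.83,  1.17, -0.78]))
-80 [429.  97. 142.] (np.float64(0.85), array([-0.42,  0.5 ,  1.85,  0.64,  1.35, -0.92]))
-60 [386.  82. 142.] (np.float64(0.92), array([-0.37,  0.54,  1.78,  0.46,  1.5 , -1.09]))
-40 [351.  52. 142.] (np.float64(0.98), array([-0.32,  0.57,  1.72,  0.26,  1.6 , -1.29]))
-20 [328.  13. 142.] (np.float64(1.0), array([-0.26,  0.58,  1.69,  0.06,  1.66, -1.5 ]))
0 [320. -33. 142.] (np.float64(0.86), array([-0.2 ,  0.59,  1.68, -0.14,  1.65, -1.73]))
20 [328. -78. 142.] (np.float64(0.66), array([-0.15,  0.58,  1.7 , -0.34,  1.59, -1.94]))
40 [ 351. -118.  142.] (np.float64(0.47), array([-0.1 ,  0.56,  1.74, -0.53,  1.47, -2.14]))
60 [ 386. -147.  142.] (np.float64(0.29), array([-0.06,  0.52,  1.81, -0.71,  1.31, -2.31]))
80 [ 429. -163.  142.] (np.float64(0.1), array([-0.04,  0.48,  1.88, -0.9 ,  1.12, -2.45]))
100 [ 475. -163.  142.] none
120 [ 518. -147.  142.] none
140 [ 553. -118.  142.] none
160 [576. -78. 142.] none
```

>>> carry_out([
  {"tx":-2.5,"ty":27,"tz":0,"rx":0,"ry":0,"rz":0.107},
  {"tx":-2.5,"ty":27,"tz":0,"rx":0,"ry":0,"rz":0.107},
  {"tx":-2.5,"ty":27,"tz":0,"rx":0,"ry":0,"rz":0.107},
  {"tx":-2.5,"ty":27,"tz":0,"rx":0,"ry":0,"rz":0.107},
  {"tx":-2.5,"ty":27,"tz":0,"rx":0,"ry":0,"rz":0.107},
  {"tx":-2.5,"ty":27,"tz":0,"rx":0,"ry":0,"rz":0.107},
  {"tx":-2.5,"ty":27,"tz":0,"rx":0,"ry":0,"rz":0.107},
  {"tx":-2.5,"ty":27,"tz":0,"rx":0,"ry":0,"rz":0.107},
  {"tx":-2.5,"ty":27,"tz":0,"rx":0,"ry":0,"rz":0.107},
  {"tx":-2.5,"ty":27,"tz":0,"rx":0,"ry":0,"rz":0.107},
  {"tx":-2.5,"ty":27,"tz":0,"rx":0,"ry":0,"rz":0.107},
  {"tx":-2.5,"ty":25,"tz":0,"rx":0,"ry":0,"rz":0.107},
])

```text
time: 15.55
tool_pos: [494.5, 93.2, 257.4]
tcp_rot: [-3.14, -0.003, 1.228]
contact_force: [-0.1, -0.6, -2.1]
grip_width: 49.8
finger_force: 30.0
```

>>> carry_out([
  {"tx":0,"ty":0,"tz":0,"rx":0.092,"ry":-0.034,"rz":0},
  {"tx":0,"ty":0,"tz":0,"rx":0.092,"ry":-0.034,"rz":0},
  {"tx":0,"ty":0,"tz":-5,"rx":0.092,"ry":-0.034,"rz":0},
  {"tx":0,"ty":0,"tz":-5,"rx":0.092,"ry":-0.034,"rz":0},
  {"tx":0,"ty":0,"tz":-10,"rx":0.092,"ry":-0.034,"rz":0},
  {"tx":0,"ty":0,"tz":-10,"rx":0.092,"ry":-0.034,"rz":0},
  {"tx":0,"ty":0,"tz":-10,"rx":0.092,"ry":-0.034,"rz":0},
  {"tx":0,"ty":0,"tz":-10,"rx":0.092,"ry":-0.034,"rz":0},
  {"tx":0,"ty":0,"tz":0,"rx":0,"ry":0,"rz":0},
])

```text
time: 16.45
tool_pos: [493.6, 91.0, 205.3]
tcp_rot: [-3.138, -0.788, 1.215]
contact_force: [-0.4, -0.0, -1.6]
grip_width: 49.9
finger_force: 30.0
```

```bash
python3 g.py
```

```text
[493.6  91.  205.3] [-3.138 -0.788  1.215] [-0.46  0.32  1.93  0.87  1.18 -0.57] [-0.4 -0.  -1.6] 49.91987364433151 16.45
win [477.2  46.7 182. ] foot [519.4 161.7 133.5] dist 169.88363946243092 ang 15.520041818477623 nose [-0.246 -0.661 -0.709] want move [  4.   -0.1 -62.9]
```

>>> carry_out([
  {"tx":0.5,"ty":0,"tz":-10,"rx":0,"ry":0,"rz":0},
  {"tx":0.5,"ty":0,"tz":-10,"rx":0,"ry":0,"rz":0},
  {"tx":0.5,"ty":0,"tz":-10,"rx":0,"ry":0,"rz":0},
  {"tx":0.5,"ty":0,"tz":-10,"rx":0,"ry":0,"rz":0},
  {"tx":1,"ty":0,"tz":-10,"rx":0,"ry":0,"rz":0},
  {"tx":1,"ty":0,"tz":-8,"rx":0,"ry":0,"rz":0},
  {"tx":0,"ty":0,"tz":-5,"rx":0,"ry":0,"rz":0},
  {"tx":0,"ty":0,"tz":0,"rx":0,"ry":0,"rz":0},
  {"tx":0,"ty":0,"tz":0,"rx":0,"ry":0,"rz":0},
])

```text
time: 17.35
tool_pos: [499.4, 92.0, 145.4]
tcp_rot: [3.135, -0.788, 1.226]
contact_force: [-0.2, 0.7, -1.7]
grip_width: 49.7
finger_force: 30.0
```

```bash
python3 g.py; python3 - <<'E'
from h import *
s=bot.capture("scene")[:,:,::-1]
cv2.imwrite("pics/fin.png",cv2.resize(s[120:270,200:400],(800,600),interpolation=cv2.INTER_CUBIC))
E
```

```text
[499.4  92.  145.4] [ 3.135 -0.788  1.226] [-0.45  0.43  1.98  0.93  1.07 -0.72] [-0.2  0.7 -1.7] 49.745218476730095 17.35
win [483.3  47.6 122.2] foot [525.5 162.5  73.7] dist 123.33441747083195 ang 1.2872046623083915 nose [-0.238 -0.664 -0.709] want move [-2.9 -0.6 -3.1]
```

View pics/fin.png

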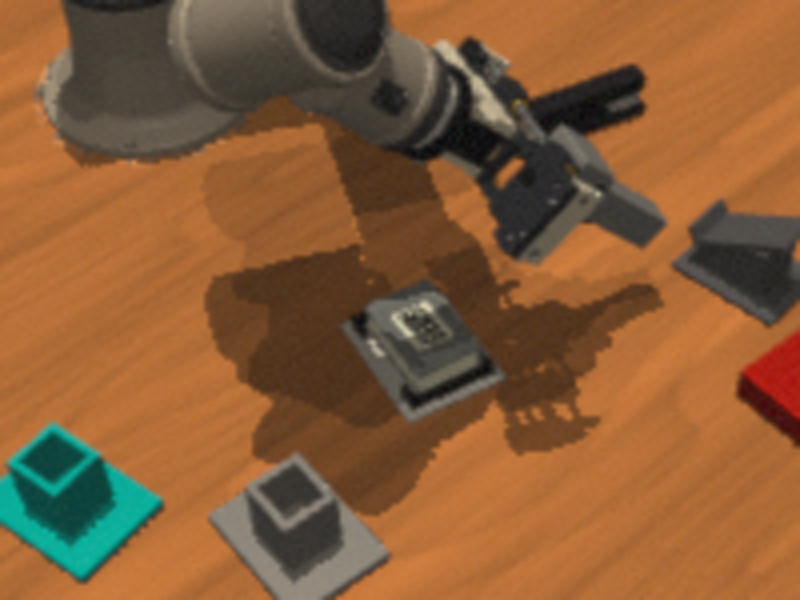

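The book is in the nest at scene (307,203). The scanner is held tilted with its handle end at about (363,177), well clear of the stand. One small correction, then a check for slip.

>>> carry_out([
  {"tx":-1.5,"ty":0,"tz":-1.5,"rx":0,"ry":0,"rz":0},
  {"tx":-1.5,"ty":-0.5,"tz":-1.5,"rx":0,"ry":0,"rz":0},
  {"tx":0,"ty":0,"tz":0,"rx":0,"ry":0,"rz":0},
  {"tx":0,"ty":0,"tz":0,"rx":0,"ry":0,"rz":0},
  {"tx":0,"ty":0,"tz":0,"rx":0,"ry":0,"rz":0},
])

```text
time: 17.9
tool_pos: [496.4, 91.5, 142.4]
tcp_rot: [3.135, -0.788, 1.226]
contact_force: [0.5, -0.0, -1.7]
grip_width: 49.7
finger_force: 30.0
```

```bash
cat >> g.py <<'E'
S=np.c_[sx,np.cross(sz,sx),sz]
print("foot corners px",np.round(proj("scene",[foot+S@[a,b,0] for a,b in((17,15),(17,-15),(-17,-15),(-17,15))]),1).tolist(),np.round((proj("scene",foot)[0]-[200,120])*4))
E
python3 g.py
```

```text
[496.4  91.5 142.4] [ 3.135 -0.788  1.226] [-0.46  0.43  1.99  0.94  1.07 -0.73] [ 0.5 -0.  -1.7] 49.718588903964715 17.9
win [480.3  47.  119.2] foot [522.5 162.   70.7] dist 120.10916312947268 ang 0.06296845664519299 nose [-0.238 -0.664 -0.709] want move [ 0.1 -0.1 -0.1]
foot corners px [[359.2, 182.2], [355.3, 176.6], [362.0, 169.6], [366.1, 175.3]] [643. 224.]
```

The predicted foot corners match the picture, so nothing has slipped. I'm handing it in.

```bash
python3 -c "
from plant import bot
print(bot.close_job())"
```

```text
the job is handed in; nothing more can be done
None
```

The book lies flat in the scan nest, barcode up and released. The scanner is held nose-down at about 45°, about 120 mm from the barcode and aimed at its middle by my calculation. The job was handed in at 17.9 s, but no verdict came back.

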